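Shim the rocking weighing stone

TASK

The marble weighing stone under the bench scale rocks, because its front right foot is too short. Without picking anything up, push the wooden wedge, thin end first, under that short foot until the stone stands level on all its feet with the short foot resting on the wedge, and do not shove the stone along. Then press down lightly with a fingertip on the bare far left part of the stone, to check that it no longer rocks, and let go, leaving the wedge in place and the other things undisturbed.

Things in the scene. Friction and masses are not known exactly. Their poses are not given: they have to be found in the camera images.
- stone: Loose pale marble slab, 210 (its x, away from robot) x 230 (its y, left) x 18 mm, on four domed rubber feet 28 mm thick at x +-85, y +-95 mm; 3.6 kg with the scale. Origin under its middle at the soles of the three good feet; underside at z 22, top at z 40 mm. At the start it leans about 0.06 rad onto the short front right foot, the far left foot in the air. z axis vertical = level (within 0.012 rad).
- bench_scale: Grey scale, 200 x 150 x 29 mm, fixed on the slab 36 mm right of its middle, turned as the slab; it leaves a bare strip 76 mm wide along the slab's left edge. Origin: middle of its underside.
- short_foot (a point): Lowest point of the short front right foot (dome of 14 mm radius, sole 8 mm above the other soles' plane), at x -85, y -95 mm of the stone, 20 mm inside the slab's edges. It carries about 2 N: the wedge goes under at 2 to 6 N of push. Once the stone is level the push rises to about 10 to 15 N, then the stone slides along: stop there.
- high_corner (a point): Point to press: on the slab's bare top face towards its far left corner, at x +45, y +90, z +40 mm of the stone; 25 mm inside the left edge, 51 mm from the scale. Pressed before shimming, the stone rocks there; shimmed, it stands firm. A tall wooden drawer box stands on the counter some 0.1 to 0.15 m beyond the slab's far edge: turn a wide gripper so that it clears it.
- wedge: Loose plain wooden wedge, 110 x 48 mm, about 60 g, flat on the counter right of the short foot, thin end roughly towards it. Origin: middle of its underside; x runs to the thin end. Its top slopes evenly from 20 mm high at x = -55 to 1.5 mm at x = +55 mm. The stone is level when the foot is 30 to 40 mm in from the thin end. Friction about 0.6.
- wedge_tip (a point): Middle of the wedge's thin end, on the counter.
- wedge_back (a point): Middle of the wedge's upright thick end face (48 mm wide, 20 mm high), 10 mm above the counter: the face to push on.
- bowl_a: White cupping bowl, 92 mm wide, 62 mm high, bystander; origin at the middle of its underside.
- disc_a: Brown colour reference disc, 39 mm across, 10 mm high, bystander.
- disc_b: A second such disc, bystander.
- pen: Pen, 145 mm long, 9 mm thick, bystander.
- gear: Spare gear, 48 mm across, 16 mm high, bystander.

How it is judged (in metres and radians):
On the way, in this order (a step that is already met when the one before it is completed fails the run):
1. the short foot rests on the wedge and the stone is level, with nothing but the wedge touched (angle between stone's own z axis and vertical below 0.012 rad and contact force between wedge and stone above 0.4 N and y of short_foot in the frame of wedge between -0.024 and 0.024 m and angle between wedge's own z axis and vertical below 0.06 rad and contact force between the arm and stone below 0.2 N), for 0.2 s.
2. the fingertips press on the bare far left part of the stone with at least 2 N and the stone stays level (angle between stone's own z axis and vertical below 0.012 rad and y of short_foot in the frame of wedge between -0.024 and 0.024 m and angle between wedge's own z axis and vertical below 0.06 rad and contact force between the fingers and stone above 2 N and x of the grasp point in the frame of stone above 0 m and y of the grasp point in the frame of stone above 0.03 m), for 0.2 s.
At the end, for the whole second after the job is handed in: The stone is level within 0.012 rad, its short foot rests on the top face of the wedge (at least 0.4 N, within 24 mm of the wedge's midline), the wedge lies flat, the stone has shifted less than 40 mm, all at rest (angle between stone's own z axis and vertical below 0.012 rad and contact force between wedge and stone above 0.4 N and y of short_foot in the frame of wedge between -0.024 and 0.024 m and angle between wedge's own z axis and vertical below 0.06 rad and linear speed of each of stone, wedge below 0.01 m/s and distance of stone from where it was at the start of the episode below 0.04 m); the robot touches nothing.
It fails at once if the wedge is lifted off the counter or tipped (height (world z) of wedge above 0.012 m or angle between wedge's own z axis and vertical above 0.3 rad).
It fails at once if the stone is lifted or tipped up (height (world z) of stone above 0.012 m or angle between stone's own z axis and vertical above 0.14 rad).
It fails at once if the stone is shoved more than 40 mm (distance of stone from where it was at the start of the episode above 0.04 m).
It fails at once if a bystander is moved more than 30 mm (distance of any of bowl_a, disc_a, disc_b, pen, gear from where it was at the start of the episode above 0.03 m).
It also fails if it takes over 48 s, if anything falls off the work surface, if the arm or the gripper's body presses on something with over 40 N, if the wrist force passes 120 N, or if a joint passes its speed limit or range.

ROBOT

A 6-joint arm with a two-finger parallel gripper is mounted at the origin on a cart in front of the work surface, level with it; the furniture and walls round the work are solid. World frame = base frame: x ahead of the robot, y to its left, z up, the work surface at z = 0. Lengths are in mm, angles in rad, forces in N, time in s.
With the tool pointing down it reaches from about 400 to 925 mm from the base axis. Payload 12.5 kg.
Tool frame: the origin (TCP) lies midway between the tips of the shut fingers; the grasp point (between the pads) lies 19 mm behind it; z points along the fingers, y is the line along which they close (so a half turn about z gives the same grasp; the last joint's range is limited). The gripper opens to 95 mm and grips with 3 to 60 N. Pads are 20 mm wide; open, the fingers measure 119 mm over their backs; the gripper's body (75 mm by 180 mm) begins 59 mm behind the grasp point.
Start: joints at [-1.427, 0.491, 1.559, -0, 1.092, -0.106], TCP at [154.529, -605.617, 176.261] pointing down, gripper open.
Joint ranges: [-3.1, 3.1], [-0.84, 2.19], [0.05, 2.79], [-1.13, 4.28], [0.06, 2.93], [-2.69, 2.69]. Speed limits (rad/s): [2.22, 2.22, 2.79, 3.14, 3.14, 3.14].

INTERFACE

Orientations are given as [roll, pitch, yaw] about the fixed x, y, z axes, in that order (R = Rz(yaw) Ry(pitch) Rx(roll)).
In Python, from cell import state, read_camera, camera_info, env gives the robot as it stands.
- The arm moves only by the tool move_arm, never from a script. Its argument "commands" is a list of rows, each a list of 3 entries, a list of its own where there are three numbers: the shift along the world's x, y, z in cm, then the turn, a rotation vector about the world's x, y, z in degrees, then the opening, from 0 (shut) to 1 (fully open). A call has 1 to 10 rows; each row shifts and turns the commanded pose from where the row before left it; what a row does not reach is not made up. A row lasts 1/10 s, in which the tool goes at most 50 mm and 8.59 degrees, less where a joint would pass 70% of its speed; a pose out of reach is approached as far as the arm can. A call with a gripper value outside its range is refused whole. The fingers move at their own pace and stop on an object; the grip force is fixed at half the most. Time passes only in rows, so rows that do not move let the fingers close. It gives the time, the measured TCP pose, the force, the opening and the grip force at its end, in the units of the state.
- state(): the state, without advancing time (a new reading comes with each control period).
- read_camera(name): name is "side" or "top"; returns the picture (480x640x3 uint8, blue, green, red); there is no depth.
- camera_info(name): a dict with "K" (3x3 intrinsics, pixels), "k1" (the pictures are not rectified: a ray, as slopes to the right and down, at radius r is drawn at 1 + k1 r^2 times it, then the intrinsics apply), "cam_to_world" (4x4, takes a point from camera to world coordinates). Camera axes: x right, y down, z forward; pixel columns grow to the right and rows downward; lengths in mm; the calibration is good to about 2 mm. A picture is of the moment at which its call begins. camera_info takes no time and is no camera call.
- env.job_done(): hands the job in; it is judged then, once.
The state is a dict: "t": time; "joints": joint angles; "qvel": joint speeds; "tau": joint torques, N m; "eef_pos": TCP position; "tcp_rot": TCP orientation; "ft_force": force on the tool from outside, world axes, zero at the start; "moment": the same for the moment, N m; "opening": opening from 0.0 (shut) to 1.0 (fully open); "grip_force": force on a finger pad.
Only numpy, scipy, OpenCV 4.12 (cv2) and the standard library are available. Lean on these libraries where they do the work, as an engineer would, in place of code of your own. Each camera call takes 0.05 s, during which the arm holds its last target. There are 200 camera calls.

## Working session

There is one attempt and no reset: what is moved stays moved. The work goes in short steps, Python scripts to look and compute and a tool call to move; the robot and the scene stay as the last step left them, time stands still between calls to the robot, and variables do not carry over. Pictures are saved under pics/ and viewed, at most 10 in all, crops included, and the job is handed in when it is done.

Besides the shell and the picture viewer there is one more tool, called after "Request:" as name(argument=value, ...) on one line, values as JSON. move_arm: Moves the arm, as the interface text tells. Its arguments: {"type":"object","properties":{"commands":{"type":"array"}},"required":["commands"]}

```bash
mkdir -p pics
python3 - <<'E'
from cell import *
import cv2
for n in("top","side"):
    cv2.imwrite(f"pics/{n}0.png",read_camera(n)); c=camera_info(n); print(n,c)
print(state())
E
```

```text
top {'K': array([[477.25159079,   0.        , 315.43101534],
       [  0.        , 477.25159079, 237.02875106],
       [  0.        ,   0.        ,   1.        ]]), 'k1': -0.02876993694255945, 'cam_to_world': array([[ 2.02481987e-02, -9.92431432e-01,  1.21119211e-01,
         3.89101093e+02],
       [-9.99722310e-01, -1.86369699e-02,  1.44210094e-02,
        -1.13441190e+02],
       [-1.20545679e-02, -1.21377577e-01, -9.92533209e-01,
         1.24383187e+03],
       [ 0.00000000e+00,  0.00000000e+00,  0.00000000e+00,
         1.00000000e+00]])}
side {'K': array([[523.17942109,   0.        , 320.694946  ],
       [  0.        , 523.17942109, 240.22756709],
       [  0.        ,   0.        ,   1.        ]]), 'k1': 0.010381868160369373, 'cam_to_world': array([[-9.94602245e-01, -9.39225569e-02,  4.41013273e-02,
         5.09542820e+02],
       [-1.03673273e-01,  8.82044504e-01, -4.59618695e-01,
         3.91722887e+02],
       [ 4.26922968e-03, -4.61709915e-01, -8.87020703e-01,
         1.02177702e+03],
       [ 0.00000000e+00,  0.00000000e+00,  0.00000000e+00,
         1.00000000e+00]])}
{'t': 0.1, 'joints': array([-1.42664839e+00,  4.91494126e-01,  1.55938149e+00,  3.54705611e-06,
        1.09170013e+00, -1.05597799e-01]), 'qvel': array([-1.03740246e-03, -3.11855642e-03,  6.28819158e-04, -5.18686488e-05,
       -1.62105738e-03, -3.46201957e-04]), 'tau': array([ 3.74428084e-03, -6.13623905e+01, -2.58604538e+01,  6.94485102e-02,
        4.70177515e-02, -4.86942497e-05]), 'eef_pos': array([ 154.4618454 , -605.35569954,  175.72582285]), 'tcp_rot': array([-3.14061537e+00, -1.06748344e-04,  2.49744042e-01]), 'ft_force': array([ 0.52689778,  0.02947035, -0.08468472]), 'moment': array([0.08228779, 0.01751748, 0.02178075]), 'grip_force': 0.0, 'opening': 0.9975910532082043}
```

View pics/top0.png

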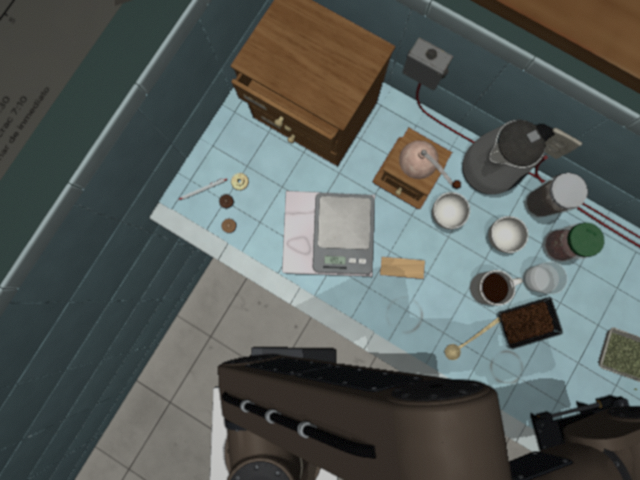

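View pics/side0.png

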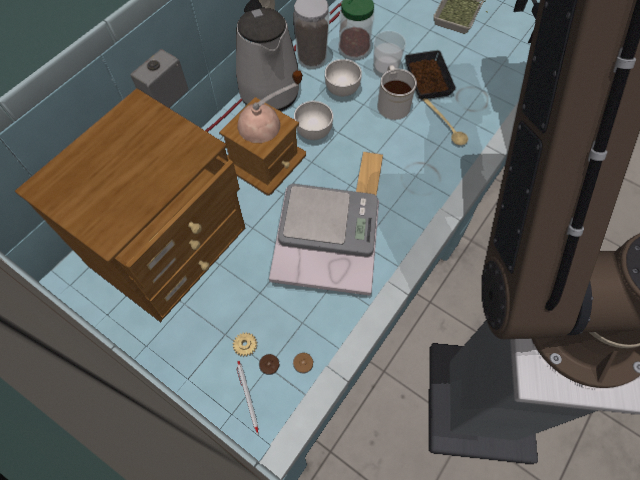

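The top view shows the slab at about (285-375, 192-275) and the wedge at about (381-424, 258-278). In the side view the wedge is at about (357-382, 152-193). I'll enlarge both areas.

```bash
cat > h.py <<'E'
from cell import *
import cv2, numpy as np
def ray(n,u,v):
    c=camera_info(n);K=c["K"];d=np.array([(u-K[0,2])/K[0,0],(v-K[1,2])/K[1,1]]);s=d.copy()
    for _ in range(20): s=d/(1+c["k1"]*(s@s))
    T=c["cam_to_world"]; return T[:3,3],T[:3,:3]@np.array([*s,1])
def at(n,u,v,z):
    o,d=ray(n,u,v); return o+d*(z-o[2])/d[2]
def proj(n,P):
    c=camera_info(n);T=c["cam_to_world"];p=T[:3,:3].T@(np.array(P,float)-T[:3,3]);s=p[:2]/p[2]
    s=s*(1+c["k1"]*(s@s)); return (c["K"]@np.array([*s,1]))[:2]
E
python3 - <<'E'
import cv2
a=cv2.imread("pics/top0.png")[180:290,275:435]; cv2.imwrite("pics/tc.png",cv2.resize(a,None,fx=5,fy=5,interpolation=2))
a=cv2.imread("pics/side0.png")[145:300,265:395]; cv2.imwrite("pics/sc.png",cv2.resize(a,None,fx=3.8,fy=3.8,interpolation=2))
E
```

```text
(no output)
```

View pics/tc.png

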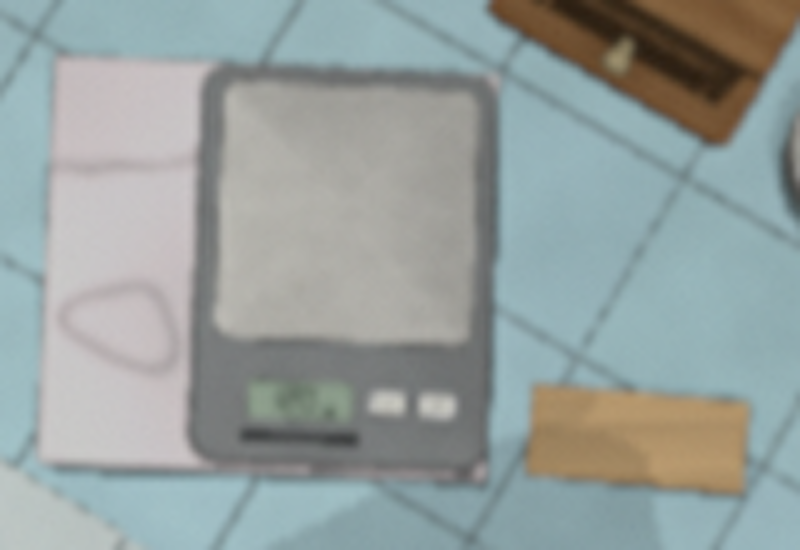

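View pics/sc.png

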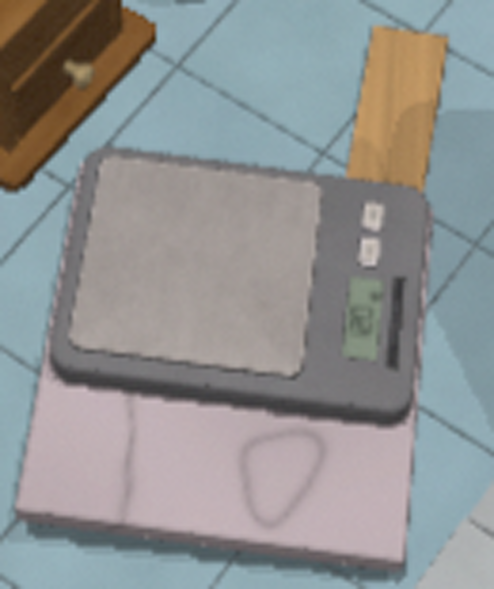

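Run:
```python
from h import *
f=lambda x,y:(275+(x+.5)/5-.5,180+(y+.5)/5-.5)
C={}
for k,(x,y,z) in dict(FL=(57,57,49.8),NL=(40,465,40),NR=(487,485,30.2),FR=(499,75,40)).items():
    C[k]=at("top",*f(x,y),z); print(k,C[k].round(1))
W={}
for k,(x,y,z) in dict(tf=(532,384,1.5),tn=(527,474,1.5),bf=(748,401,20),bn=(744,484,20)).items():
    W[k]=at("top",*f(x,y),z); print(k,W[k].round(1))
m=sum(C.values())/4
ex=C['FL']-C['NL']+C['FR']-C['NR'];ey=C['FL']-C['FR']+C['NL']-C['NR']
a1=np.arctan2(ex[1],ex[0]);a2=np.arctan2(-ey[0],ey[1]);print("sides",[np.linalg.norm(C[a]-C[b]).round(1) for a,b in('FL NL'.split(),'FR NR'.split(),'FL FR'.split(),'NL NR'.split())],a1,a2)
y=(a1+a2)/2;R=np.array([[np.cos(y),-np.sin(y)],[np.sin(y),np.cos(y)]])
print("mid",m,"foot",m[:2]+R@[-85,-95],"press",m[:2]+R@[45,90])
t=(W['tf']+W['tn'])/2;b=(W['bf']+W['bn'])/2;d=(t-b)[:2];print("tip",t,"back",b,"len",np.linalg.norm(d),"dir",np.degrees(np.arctan2(d[1],d[0])))
# side check of wedge
g=lambda x,y:(265+(x+.5)/3.8-.5,145+(y+.5)/3.8-.5)
for p in((374,27,20),(447,36,20)): print("side back",at("side",*g(*p[:2]),p[2]).round(1))
for p in((17,515,49.8),(405,558,40)): print("side stone FL/NL",at("side",*g(*p[:2]),p[2]).round(1))
```

```text
FL [651.8 -18.5  49.8]
NL [444.1 -15.   40. ]
NR [ 438.9 -241.2   30.2]
FR [ 648.6 -245.1   40. ]
tf [ 493.  -267.3    1.5]
tn [ 446.2 -264.9    1.5]
bf [ 484.8 -375.9   20. ]
bn [ 442.3 -373.6   20. ]
sides [np.float64(207.9), np.float64(209.9), np.float64(226.8), np.float64(226.5)] -0.017795449814845044 -0.018703791001600443
mid [ 545.83766947 -129.96312708   40.        ] foot [ 459.11820594 -223.39617608] press [592.47255075 -40.79930118]
tip [ 469.60115233 -266.13552714    1.5       ] back [ 463.57044867 -374.71614367   20.        ] len 108.74796399187532 dir 86.82098674729511
side back [ 484.1 -372.8   20. ]
side back [ 438.6 -370.8   20. ]
side stone FL/NL [651.8 -10.8  49.8]
side stone FL/NL [445.2 -12.1  40. ]
```

Request:
move_arm(commands=[[[3.4,2.3,0],[0,0,8.4],0.2],[[3.4,2.3,0],[0,0,8.4],0.2],[[3.4,2.3,0],[0,0,8.4],0.2],[[3.4,2.3,0],[0,0,8.4],0.2],[[3.4,2.3,0],[0,0,8.4],0.2],[[3.4,2.3,0],[0,0,8.4],0.2],[[3.4,2.3,0],[0,0,8.4],0.2],[[3.4,2.2,0],[0,0,8.4],0.2],[[3.4,2.2,0],[0,0,8.4],0.2],[[0,0,0],[0,0,0],0.2]])

```text
t: 1.1
eef_pos: [463.6, -397.9, 175.9]
tcp_rot: [3.141, -0.001, 1.578]
ft_force: [-1.4, -0.4, -0.1]
opening: 0.228
grip_force: 0.0
```

Request:
move_arm(commands=[[[0.05,0,-4],[0,0,-1.4],0.2],[[0,0,-4.5],[0,0,0],0.2],[[0,0,-4.5],[0,0,0],0.2],[[0,0,-2.5],[0,0,0],0.2],[[0,0,-1.3],[0,0,0],0.2],[[0,0,0],[0,0,0],0.2],[[0,0,0],[0,0,0],0.2]])

```text
t: 1.8
eef_pos: [461.3, -401.3, 9.3]
tcp_rot: [3.141, 0.001, 1.544]
ft_force: [0.3, 0.2, -0.1]
opening: 0.2
grip_force: 0.0
```

Run:
```python
from h import *
a=read_camera("side");print(state()["ft_force"])
cv2.imwrite("pics/s1.png",cv2.resize(a[110:230,310:450],None,fx=5,fy=5,interpolation=2))
```

```text
[0.37399403 0.38228303 0.13296242]
```

View pics/s1.png

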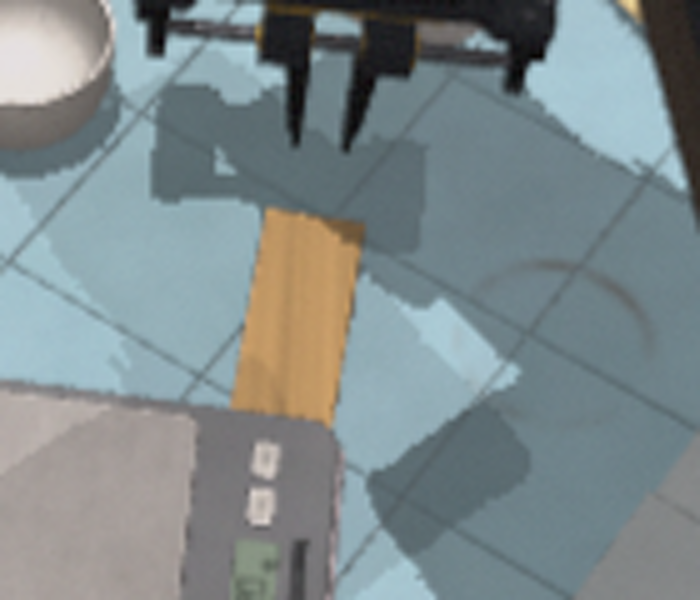

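Request:
move_arm(commands=[[[0,0.8,-0.1],[0,0,0],0.2],[[0,0.5,0],[0,0,0],0.2],[[0,0.4,0],[0,0,0],0.2],[[0,0.4,0],[0,0,0],0.2],[[-0.05,0.4,0],[0,0,0],0.2],[[-0.05,0.4,0],[0,0,0],0.2],[[-0.05,0.4,0],[0,0,0],0.2],[[-0.05,0.4,0],[0,0,0],0.2],[[-0.05,0.4,0],[0,0,0],0.2],[[-0.05,0.4,0],[0,0,0],0.2]])

```text
t: 2.85
eef_pos: [457.9, -355.3, 7.2]
tcp_rot: [3.142, -0.0, 1.545]
ft_force: [-0.1, -0.5, -1.4]
opening: 0.202
grip_force: 0.0
```

Run:
```python
from h import *
a=read_camera("top");print(state()["ft_force"],state()["eef_pos"])
cv2.imwrite("pics/t2.png",cv2.resize(a[180:300,300:440],None,fx=5,fy=5,interpolation=2))
```

```text
[0.32056786 0.39319339 0.06679362] [ 457.79749266 -354.7096881     7.19967722]
```

View pics/t2.png

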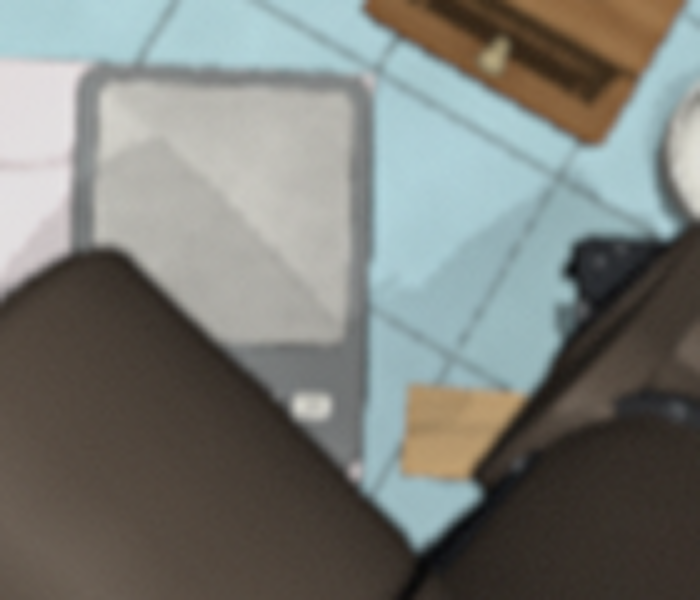

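The top view shows the wedge tip still at about (381, 266), so it hasn't moved. The arm hides the wedge's back, so I'll check from the side.

Run:
```python
from h import *
a=read_camera("side");print(state()["ft_force"],state()["eef_pos"])
cv2.imwrite("pics/s2.png",cv2.resize(a[110:230,310:450],None,fx=5,fy=5,interpolation=2))
print(at("side",310+297/5,110+147/5,9),at("side",310+347/5,110+150/5,9),at("side",310+265/5,110+208/5,20),at("side",310+365/5,110+222/5,20))
```

```text
[0.19890016 0.8837679  0.00325156] [ 457.97122336 -355.11128275    7.26617637]
[ 471.00357309 -419.80068361    9.        ] [ 446.78120846 -420.56428913    9.        ] [ 484.2788378  -373.23586461   20.        ] [ 436.77790842 -370.1077218    20.        ]
```

View pics/s2.png

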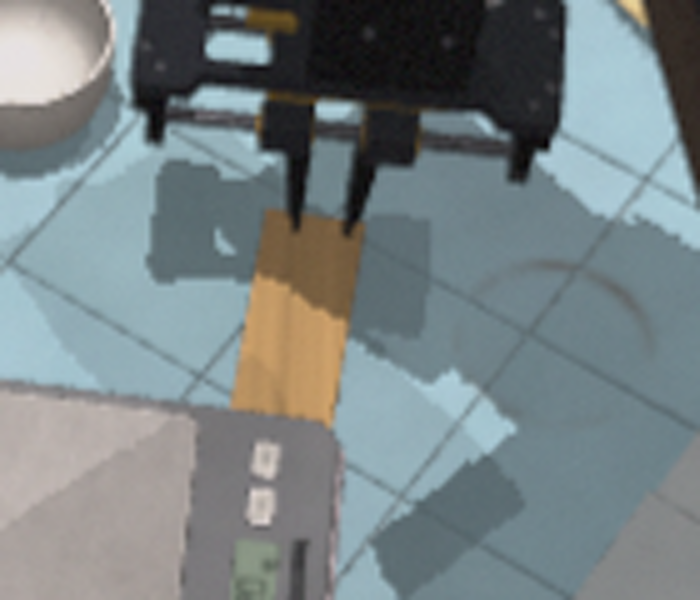

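The fingertips appear at about (369, 156) and (379, 157), drawn over the wedge's top face. They are therefore about 24 mm higher than the pose reading says. I'll back off and feel for the counter.

Request:
move_arm(commands=[[[0.1,-2.3,0],[0,0,0],0.2],[[0.1,-2.3,0],[0,0,0],0.2],[[0,0,-0.3],[0,0,0],0.2],[[0,0,-0.3],[0,0,0],0.2]])

```text
t: 3.35
eef_pos: [459.7, -401.5, 0.9]
tcp_rot: [-3.141, -0.0, 1.544]
ft_force: [0.0, 0.5, 0.1]
opening: 0.2
grip_force: 0.0
```

Request:
move_arm(commands=[[[0,0,-0.2],[0,0,0],0.2],[[0,0,-0.2],[0,0,0],0.2],[[0,0,0],[0,0,0],0.2]])

```text
t: 3.65
eef_pos: [460.0, -401.0, -3.0]
tcp_rot: [-3.141, -0.0, 1.545]
ft_force: [-0.5, 0.0, 0.7]
opening: 0.198
grip_force: 0.0
```

Request:
move_arm(commands=[[[0,0,-0.2],[0,0,0],0.2],[[0,0,-0.2],[0,0,0],0.2],[[0,0,0],[0,0,0],0.2]])

```text
t: 3.95
eef_pos: [460.0, -401.4, -7.0]
tcp_rot: [-3.141, -0.0, 1.545]
ft_force: [0.1, 0.4, -0.8]
opening: 0.199
grip_force: 0.0
```

Request:
move_arm(commands=[[[0,0,-0.2],[0,0,0],0.2],[[0,0,-0.2],[0,0,0],0.2],[[0,0,0],[0,0,0],0.2]])

```text
t: 4.25
eef_pos: [459.9, -401.5, -11.1]
tcp_rot: [-3.141, -0.0, 1.545]
ft_force: [0.7, 0.3, -0.7]
opening: 0.197
grip_force: 0.0
```

Request:
move_arm(commands=[[[0,0,-0.2],[0,0,0],0.2],[[0,0,-0.2],[0,0,0],0.2],[[0,0,0],[0,0,0],0.2]])

```text
t: 4.55
eef_pos: [459.9, -401.5, -15.1]
tcp_rot: [-3.141, -0.0, 1.545]
ft_force: [-0.1, -0.3, 0.4]
opening: 0.198
grip_force: 0.0
```

Run:
```python
from h import *
a=read_camera("side");print(state()["ft_force"],state()["eef_pos"])
cv2.imwrite("pics/s3.png",cv2.resize(a[110:230,310:450],None,fx=5,fy=5,interpolation=2))
```

```text
[-0.36593401  0.4620828  -0.22079894] [ 459.95063398 -401.57193038  -14.90674732]
```

View pics/s3.png

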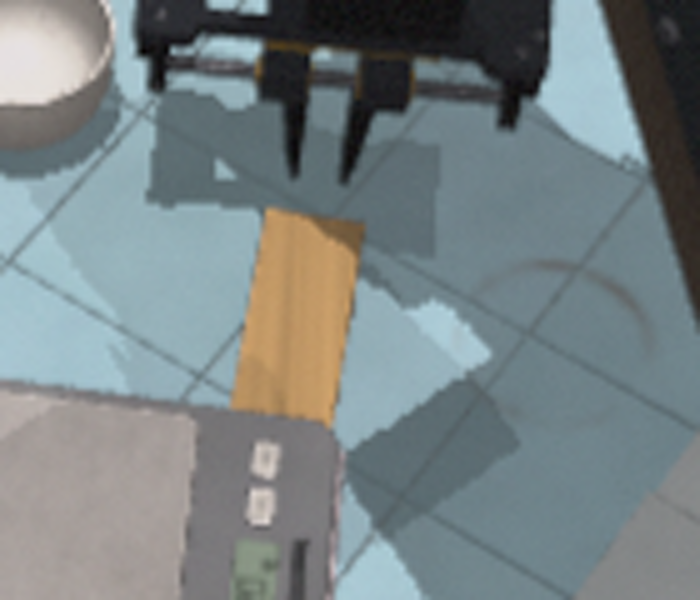

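The tips are now at about (369, 146), roughly 9 mm above the counter and behind the wedge's back. Now I'll push.

Request:
move_arm(commands=[[[0,0.6,0],[0,0,0],0.2],[[0,0.5,0],[0,0,0],0.2],[[0,0.4,0],[0,0,0],0.2],[[0,0.4,0],[0,0,0],0.2],[[-0.05,0.4,0],[0,0,0],0.2],[[-0.05,0.4,0],[0,0,0],0.2],[[-0.05,0.4,0],[0,0,0],0.2],[[-0.05,0.4,0],[0,0,0],0.2],[[-0.05,0.4,0],[0,0,0],0.2],[[0,0,0],[0,0,0],0.2]])

```text
t: 5.6
eef_pos: [457.4, -362.1, -14.7]
tcp_rot: [-3.141, -0.0, 1.545]
ft_force: [-0.3, 0.2, 0.8]
opening: 0.198
grip_force: 0.0
```

Run:
```python
from h import *
b=read_camera("side");a=read_camera("top");print(state()["ft_force"],state()["eef_pos"])
f=lambda q:cv2.resize(q,None,fx=5,fy=5,interpolation=2)
cv2.imwrite("pics/c4.png",np.hstack([f(a[220:320,350:430]),f(b[140:240,330:410])]))
```

```text
[-0.47148044 -0.00432492  0.00133837] [ 457.58942068 -362.61854514  -14.70238646]
```

View pics/c4.png

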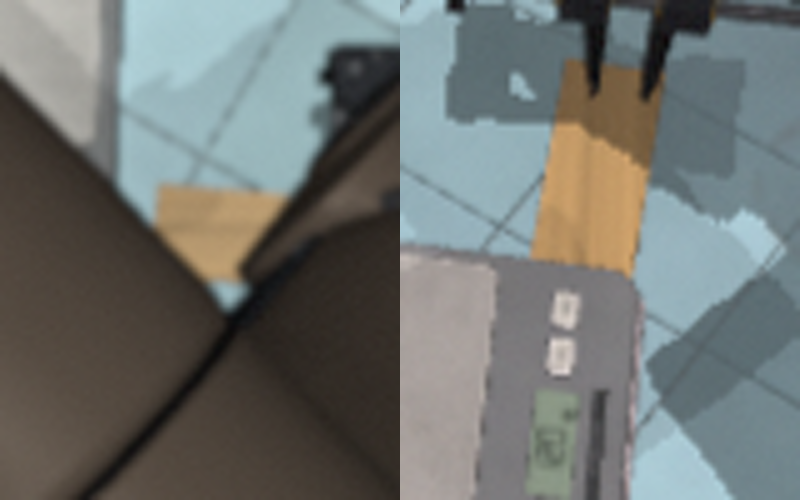

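The wedge still hasn't moved: its tip is at about (381, 266) in the top view. The fingertips at (369, 159) are still drawn over its top face, so they are more than 20 mm up. I'll back off and find the counter by force.

Request:
move_arm(commands=[[[0.1,-2.5,0],[0,0,0],0.2],[[0.1,-2.5,0],[0,0,0],0.2],[[0.05,0,-0.3],[0,0,0],0.2],[[0,0,-0.2],[0,0,0],0.2],[[0,0,0],[0,0,0],0.2]])

```text
t: 6.2
eef_pos: [459.7, -411.7, -20.2]
tcp_rot: [-3.141, -0.001, 1.545]
ft_force: [0.6, -0.1, -0.5]
opening: 0.194
grip_force: 0.0
```

Request:
move_arm(commands=[[[0,0,-0.2],[0,0,0],0.2],[[0,0,-0.2],[0,0,0],0.2],[[0,0,0],[0,0,0],0.2]])

```text
t: 6.5
eef_pos: [460.0, -412.2, -24.0]
tcp_rot: [-3.141, -0.0, 1.545]
ft_force: [0.7, -0.1, 0.9]
opening: 0.203
grip_force: 0.0
```

Run:
```python
from h import *
for e in((461.3,-401.3,9.3),(458,-355,7.2),(460,-401.5,-15),(457.5,-362.4,-14.7)): print(e,proj("side",e).round(1))
for n,(u,v) in enumerate(((371,139.6),(374.3,156.2),(374,146.3),(374.2,160))):
  print([at("side",u,v,z)[:2].round(1) for z in(10,30,50)])
```

```text
(461.3, -401.3, 9.3) [373.  145.8]
(458, -355, 7.2) [373.1 162. ]
(460, -401.5, -15) [372.6 151.9]
(457.5, -362.4, -14.7) [372.7 165. ]
[array([ 467.1, -418.8]), array([ 468. , -402.8]), array([ 468.8, -386.8])]
[array([ 456.4, -370.2]), array([ 457.4, -355.2]), array([ 458.5, -340.1])]
[array([ 458.8, -399.4]), array([ 459.8, -383.8]), array([ 460.8, -368.1])]
[array([ 456. , -359.1]), array([ 457. , -344.3]), array([ 458.1, -329.5])]
```

Request:
move_arm(commands=[[[0,0,-0.15],[0,0,0],0.2],[[0,0,-0.15],[0,0,0],0.2],[[0,0,0],[0,0,0],0.2]])

```text
t: 6.8
eef_pos: [460.0, -412.5, -26.9]
tcp_rot: [-3.142, -0.0, 1.545]
ft_force: [0.2, 0.5, 0.2]
opening: 0.202
grip_force: 0.0
```

Request:
move_arm(commands=[[[0,0,-0.15],[0,0,0],0.2],[[0,0,-0.15],[0,0,0],0.2],[[0,0,0],[0,0,0],0.2]])

```text
t: 7.1
eef_pos: [459.9, -412.6, -30.0]
tcp_rot: [-3.141, -0.0, 1.545]
ft_force: [-1.4, -0.6, -0.5]
opening: 0.201
grip_force: 0.0
```

Request:
move_arm(commands=[[[0,0,-0.15],[0,0,0],0.2],[[0,0,-0.15],[0,0,0],0.2],[[0,0,0],[0,0,0],0.2]])

```text
t: 7.4
eef_pos: [459.9, -412.5, -32.9]
tcp_rot: [-3.141, -0.0, 1.545]
ft_force: [-0.5, 0.6, -0.7]
opening: 0.201
grip_force: 0.0
```

Request:
move_arm(commands=[[[0,0,-0.15],[0,0,0],0.2],[[0,0,-0.15],[0,0,0],0.2],[[0,0,0],[0,0,0],0.2]])

```text
t: 7.7
eef_pos: [459.9, -412.5, -36.0]
tcp_rot: [-3.141, -0.0, 1.545]
ft_force: [-0.2, -0.9, -0.0]
opening: 0.198
grip_force: 0.0
```

Request:
move_arm(commands=[[[0,0,-0.15],[0,0,0],0.2],[[0,0,-0.15],[0,0,0],0.2],[[0,0,0],[0,0,0],0.2]])

```text
t: 8.0
eef_pos: [460.1, -412.7, -38.1]
tcp_rot: [3.141, 0.0, 1.545]
ft_force: [-3.0, 0.8, 7.8]
opening: 0.196
grip_force: 4.1
```

Request:
move_arm(commands=[[[0,0,-0.15],[0,0,0],0.2],[[0,0,-0.15],[0,0,0],0.2],[[0,0,0],[0,0,0],0.2]])

```text
t: 8.3
eef_pos: [460.2, -412.8, -38.2]
tcp_rot: [3.141, 0.001, 1.545]
ft_force: [-10.0, 8.0, 39.4]
opening: 0.199
grip_force: 19.9
```

The counter is at reading z = -38. The fingertips' true position is therefore about the reading plus (0, +11, +38) mm, matching the camera. I'll raise to a true height of about 8 mm and push.

Request:
move_arm(commands=[[[0,0,1.1],[0,0,0],0.2],[[0,0,0],[0,0,0],0.2],[[0,0.6,0],[0,0,0],0.2],[[0,0.6,0],[0,0,0],0.2],[[0,0.4,0],[0,0,0],0.2],[[0,0.4,0],[0,0,0],0.2],[[-0.05,0.4,0],[0,0,0],0.2],[[-0.05,0.4,0],[0,0,0],0.2],[[-0.05,0.4,0],[0,0,0],0.2],[[-0.05,0.4,0],[0,0,0],0.2]])

```text
t: 9.3
eef_pos: [458.0, -376.3, -30.7]
tcp_rot: [3.141, 0.0, 1.545]
ft_force: [-0.5, 0.4, 1.0]
opening: 0.201
grip_force: 0.1
```

Run:
```python
from h import *
b=read_camera("side");a=read_camera("top");print(state()["ft_force"],state()["eef_pos"])
f=lambda q:cv2.resize(q,None,fx=5,fy=5,interpolation=2)
cv2.imwrite("pics/c5.png",np.hstack([f(a[220:320,350:430]),f(b[140:240,330:410])]))
```

```text
[-0.05529865 -0.1643424  -0.27354731] [ 457.91971461 -376.07976557  -30.72055092]
```

View pics/c5.png

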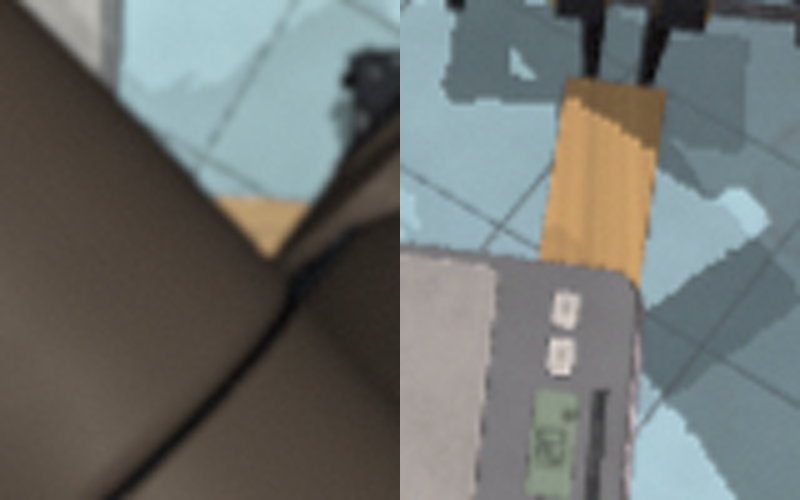

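The wedge is now moving: its back corners are at about (363.6, 155.6) and (383.4, 157.6) in the side view.

Run:
```python
from h import *
print(at("side",363.6,155.6,20),at("side",383.4,157.6,20))
```

```text
[ 482.09415003 -361.75240969   20.        ] [ 435.38466182 -360.93012484   20.        ]
```

Request:
move_arm(commands=[[[0,0.4,0],[0,0,0],0.2],[[0,0.4,0],[0,0,0],0.2],[[0,0.4,0],[0,0,0],0.2],[[0,0.4,0],[0,0,0],0.2],[[0,0.4,0],[0,0,0],0.2],[[0,0.3,0],[0,0,0],0.2],[[0,0.3,0],[0,0,0],0.2],[[0,0.3,0],[0,0,0],0.2]])

```text
t: 10.2
eef_pos: [458.1, -347.5, -30.7]
tcp_rot: [3.141, 0.0, 1.545]
ft_force: [-0.7, -4.4, -1.0]
opening: 0.201
grip_force: 2.0
```

Request:
move_arm(commands=[[[0,0.3,0],[0,0,0],0.2],[[0,0.3,0],[0,0,0],0.2],[[0,0.3,0],[0,0,0],0.2],[[0,0.3,0],[0,0,0],0.2]])

```text
t: 10.6
eef_pos: [458.1, -335.6, -30.7]
tcp_rot: [3.141, 0.0, 1.545]
ft_force: [0.4, -4.7, 0.1]
opening: 0.201
grip_force: 2.0
```

Request:
move_arm(commands=[[[0,0.3,0],[0,0,0],0.2],[[0,0.3,0],[0,0,0],0.2],[[0,0.3,0],[0,0,0],0.2]])

```text
t: 10.9
eef_pos: [458.0, -326.4, -30.7]
tcp_rot: [3.141, 0.0, 1.545]
ft_force: [0.1, -3.9, -0.7]
opening: 0.199
grip_force: 2.0
```

Request:
move_arm(commands=[[[0,0.2,0],[0,0,0],0.2],[[0,0.2,0],[0,0,0],0.2],[[0,0.2,0],[0,0,0],0.2]])

```text
t: 11.2
eef_pos: [458.1, -320.5, -30.7]
tcp_rot: [3.141, 0.0, 1.545]
ft_force: [-0.5, -5.0, 0.9]
opening: 0.204
grip_force: 2.0
```

Request:
move_arm(commands=[[[0,0.2,0],[0,0,0],0.2],[[0,0.1,0],[0,0,0],0.2]])

```text
t: 11.4
eef_pos: [458.0, -317.4, -30.7]
tcp_rot: [3.142, 0.0, 1.545]
ft_force: [-0.7, -4.6, 0.5]
opening: 0.201
grip_force: 2.0
```

Request:
move_arm(commands=[[[0,0.1,0],[0,0,0],0.2],[[0,0.1,0],[0,0,0],0.2]])

```text
t: 11.6
eef_pos: [458.0, -315.6, -30.7]
tcp_rot: [3.142, 0.0, 1.545]
ft_force: [0.2, -3.8, 1.7]
opening: 0.202
grip_force: 2.1
```

Request:
move_arm(commands=[[[0,0.1,0],[0,0,0],0.2],[[0,0.1,0],[0,0,0],0.2]])

```text
t: 11.8
eef_pos: [458.0, -313.6, -30.7]
tcp_rot: [3.141, 0.0, 1.545]
ft_force: [-0.6, -3.8, 1.2]
opening: 0.197
grip_force: 2.1
```

Request:
move_arm(commands=[[[0,0.1,0],[0,0,0],0.2],[[0,0.1,0],[0,0,0],0.2]])

```text
t: 12.0
eef_pos: [458.1, -311.6, -30.7]
tcp_rot: [3.141, 0.0, 1.545]
ft_force: [0.4, -3.2, 0.8]
opening: 0.2
grip_force: 2.1
```

Request:
move_arm(commands=[[[0,0.1,0],[0,0,0],0.2],[[0,0.1,0],[0,0,0],0.2]])

```text
t: 12.2
eef_pos: [458.1, -309.6, -30.7]
tcp_rot: [3.141, 0.0, 1.545]
ft_force: [-0.5, -4.7, 1.2]
opening: 0.199
grip_force: 2.1
```

Request:
move_arm(commands=[[[0,0.1,0],[0,0,0],0.2],[[0,0.1,0],[0,0,0],0.2]])

```text
t: 12.4
eef_pos: [458.1, -307.6, -30.7]
tcp_rot: [3.141, 0.0, 1.545]
ft_force: [-0.4, -4.9, 0.6]
opening: 0.198
grip_force: 2.8
```

Request:
move_arm(commands=[[[0,0.1,0],[0,0,0],0.2],[[0,0.1,0],[0,0,0],0.2]])

```text
t: 12.6
eef_pos: [458.3, -306.1, -30.7]
tcp_rot: [3.141, 0.001, 1.545]
ft_force: [-0.7, -7.8, -1.1]
opening: 0.201
grip_force: 4.2
```

```bash
cat > trk.py <<'E'
from h import *
a=cv2.imread("pics/side0.png",0);B=read_camera("side");cv2.imwrite("pics/sidenow.png",B);b=cv2.cvtColor(B,6)
P=np.float32([[269.5,280.5],[371.6,291.8],[297,280],[336,282],[288,189],[376,197],[362,202],[361,211],[279,243],[352,243]]).reshape(-1,1,2)
q,s,e=cv2.calcOpticalFlowPyrLK(a,b,P,None,winSize=(15,15))
for p,d,k in zip(P[:,0],(q-P)[:,0],s): print(p,d.round(2),k)
# predicted image motion if it levels without sliding
m=np.array([546,-130]);y=-.018;R=np.array([[np.cos(y),-np.sin(y)],[np.sin(y),np.cos(y)]])
for n,l in dict(FL=(105,115),NL=(-105,115),NRtop=(-105,-110)).items():
  w=m+R@l; z=4*(l[0]/85+l[1]/95)
  print(n,(proj("side",[*w,40])-proj("side",[*w,40+z])).round(2))
E
python3 trk.py
```

```text
[269.5 280.5] [0.46 2.1 ] [1]
[371.6 291.8] [-1.26  0.53] [1]
[297. 280.] [-71.43  57.55] [1]
[336. 282.] [-0.54  1.75] [1]
[288. 189.] [-1.53  1.35] [1]
[376. 197.] [  48.14 -261.89] [0]
[362. 202.] [  54.15 -262.59] [0]
[361. 211.] [  50.5  -253.68] [0]
[279. 243.] [-0.6  1.7] [1]
[352. 243.] [-1.38  1.24] [1]
FL [0.4  1.92]
NL [ 0.   -0.02]
NRtop [ 0.45 -2.3 ]
```

Request:
move_arm(commands=[[[0,0.1,0],[0,0,0],0.2],[[0,0,0],[0,0,0],0.2],[[0,0,0],[0,0,0],0.2]])

```text
t: 12.95
eef_pos: [458.4, -305.2, -30.7]
tcp_rot: [3.141, 0.001, 1.545]
ft_force: [0.6, -8.0, -1.2]
opening: 0.2
grip_force: 3.8
```

```bash
python3 trk.py
```

```text
[269.5 280.5] [0.3 2.1] [1]
[371.6 291.8] [-1.27  0.53] [1]
[297. 280.] [-71.69  57.97] [1]
[336. 282.] [-0.57  1.76] [1]
[288. 189.] [-1.49  1.27] [1]
[376. 197.] [  48.07 -256.41] [0]
[362. 202.] [  54.43 -261.76] [0]
[361. 211.] [  50.67 -257.76] [0]
[279. 243.] [-0.6   1.72] [1]
[352. 243.] [-1.48  1.22] [1]
FL [0.4  1.92]
NL [ 0.   -0.02]
NRtop [ 0.45 -2.3 ]
```

Request:
move_arm(commands=[[[0,0.1,0],[0,0,0],0.2],[[0,0.1,0],[0,0,0],0.2],[[0,0,0],[0,0,0],0.2]])

```text
t: 13.3
eef_pos: [458.6, -303.7, -30.7]
tcp_rot: [3.14, 0.002, 1.545]
ft_force: [0.1, -10.8, -1.2]
opening: 0.201
grip_force: 5.3
```

```bash
python3 trk.py|grep -v 262
```

```text
[269.5 280.5] [0.07 2.1 ] [1]
[371.6 291.8] [-1.27  0.68] [1]
[297. 280.] [-71.87  58.24] [1]
[336. 282.] [-0.68  1.77] [1]
[288. 189.] [-1.57  1.4 ] [1]
[376. 197.] [  47.96 -259.42] [0]
[362. 202.] [  54.78 -260.42] [0]
[361. 211.] [  50.51 -253.79] [0]
[279. 243.] [-0.59  1.74] [1]
[352. 243.] [-1.61  1.3 ] [1]
FL [0.4  1.92]
NL [ 0.   -0.02]
NRtop [ 0.45 -2.3 ]
```

The push has risen to about 11 N and the stone's far left corner has dropped as predicted, so it is level. I'll back off, lift and go to the press point.

Request:
move_arm(commands=[[[0,-0.5,0],[0,0,0],0.2],[[0,-0.8,0],[0,0,0],0.2],[[0,-2,0],[0,0,0],0.2],[[0,-1.5,0],[0,0,0],0.2],[[0,0,3],[0,0,0],0],[[0,0,4.5],[0,0,0],0],[[0,0,4.5],[0,0,0],0],[[0,0,0],[0,0,0],0]])

```text
t: 14.15
eef_pos: [459.8, -353.6, 94.7]
tcp_rot: [3.135, 0.006, 1.544]
ft_force: [-0.7, -0.4, 0.3]
opening: 0.006
grip_force: 0.0
```

```bash
python3 trk.py; python3 -c "
from h import *
print(state()['eef_pos'])"
```

```text
[269.5 280.5] [-0.66  1.93] [1]
[371.6 291.8] [-0.8   0.64] [1]
[297. 280.] [-1.36  2.14] [1]
[336. 282.] [-0.58  1.44] [1]
[288. 189.] [-1.22  0.92] [1]
[376. 197.] [ 33.52 -59.69] [1]
[362. 202.] [-1.19 -0.46] [1]
[361. 211.] [-1.32 -0.38] [1]
[279. 243.] [-0.73  1.89] [1]
[352. 243.] [-2.01  0.5 ] [1]
FL [0.4  1.92]
NL [ 0.   -0.02]
NRtop [ 0.45 -2.3 ]
[ 458.85510515 -352.5848683    91.96083258]
```

```bash
cat > fit.py <<'E'
from h import *
from scipy.optimize import least_squares
from scipy.spatial.transform import Rotation as Ro
m=np.array([546,-130,0.]);Y=-.018
def pose(d,tx,ty,yaw): # d: drop of short foot plane, mm
    n=np.array([-d/2/85,-d/2/95,1]);n/=np.linalg.norm(n)
    ax=np.cross([0,0,1],n);T=Ro.from_rotvec(ax)
    return (Ro.from_euler('z',Y+yaw)*T).as_matrix(), m+[tx,ty,0]
R0,p0=pose(8,0,0,0)
def local(n,u,v,h):
    o,d=ray(n,u,v);o=R0.T@(o-p0);d=R0.T@d;return o+d*(h-o[2])/d[2]
D=[]
for n in("side","top"):
    a=cv2.imread(f"pics/{n}0.png",0);b=cv2.cvtColor(read_camera(n),6)
    M=np.zeros_like(a)
    x,y=((260,180) if n=="side" else (280,188));M[y:y+120,x:x+125]=1
    if n=="top":M[280:]=0
    P=cv2.goodFeaturesToTrack(a,120,.01,3,mask=M)
    q,s,_=cv2.calcOpticalFlowPyrLK(a,b,P,None,winSize=(11,11));r,s2,_=cv2.calcOpticalFlowPyrLK(b,a,q,None,winSize=(11,11))
    for p,t,w in zip(P[:,0],q[:,0],r[:,0]):
        if np.hypot(*(w-p))>.2 or np.hypot(*(t-p))>6: continue
        for h in(69,40):
            l=local(n,*p,h);
            inn=abs(l[0])<99 and abs(l[1]+36)<74 if h==69 else abs(l[0])<108 and 40<l[1]<118
            if inn: D.append((n,p,t,l)); break
print(len(D))
def res(x):
    R,p=pose(*x);return np.concatenate([proj(n,p+R@l)-proj(n,p0+R0@l)-(t-q) for n,q,t,l in D])
s=least_squares(res,[0,0,0,0],loss="soft_l1",f_scale=.2,x_scale=[1,1,1,.01]);J=np.linalg.inv(s.jac.T@s.jac)
print("d mm,tx,ty,yaw",s.x.round(3),"sd~",(np.sqrt(np.diag(J))*.3).round(3),"tilt",s.x[0]/2*np.hypot(1/85,1/95))
R,p=pose(*s.x);print("press at",p+R@[45,90,40],"rms",np.median(abs(s.fun)))
E
python3 fit.py
```

```text
35
d mm,tx,ty,yaw [-2.977 -1.217 -0.95  -0.009] sd~ [1.109 0.441 0.347 0.003] tilt -0.023499985660965655
press at [592.92321793 -41.62340174  37.79140808] rms 0.14162709983747845
```

The fit is too noisy because the arm and its shadow are in view. I'll swing the arm back near the start pose for a clean comparison.

Request:
move_arm(commands=[[[-3.4,-2.8,0.9],[0,0,-8.4],0],[[-3.4,-2.8,0.9],[0,0,-8.4],0],[[-3.4,-2.8,0.9],[0,0,-8.4],0],[[-3.4,-2.8,0.9],[0,0,-8.4],0],[[-3.4,-2.8,0.9],[0,0,-8.4],0],[[-3.4,-2.8,0.9],[0,0,-8.4],0],[[-3.4,-2.8,0.9],[0,0,-8.4],0],[[-3.4,-2.8,0.9],[0,0,-8.4],0],[[-3.2,-2.8,0.9],[0,0,-7],0],[[0,0,0],[0,0,0],0]])

```text
t: 15.3
eef_pos: [150.0, -605.6, 169.1]
tcp_rot: [-3.141, 0.001, 0.242]
ft_force: [0.4, 0.4, -0.6]
opening: 0.006
grip_force: 0.0
```

```bash
python3 fit.py; python3 -c "
from h import *
print(state()['eef_pos'],state()['tcp_rot'])
a=read_camera('top')[180:290,300:420];b=read_camera('side')[145:265,300:400]
f=lambda q:cv2.resize(q,(400,480),interpolation=2)
cv2.imwrite('pics/c6.png',np.hstack([cv2.resize(a[:, :100],(400,440),interpolation=2),cv2.resize(b[:110],(400,440),interpolation=2)]))"
```

```text
94
[ 152.9511769  -602.50401234  168.33874042] [-3.13865800e+00 -4.75914588e-04  2.48662197e-01]Traceback (most recent call last):
  File "fit.py", line 29, in <module>
    s=least_squares(res,[0,0,0,0],loss="soft_l1",f_scale=.2,x_scale=[1,1,1,.01]);J=np.linalg.inv(s.jac.T@s.jac)
    return func(*args, **kwargs)
    result = trf(vector_fun.fun, vector_fun.jac, x0, f0, J0, lb, ub, ftol, xtol,
                 gtol, max_nfev, x_scale, loss_function, tr_solver,
                 tr_options.copy(), verbose, callback=callback_wrapped)
    return trf_no_bounds(
        fun, jac, x0, f0, J0, ftol, xtol, gtol, max_nfev, x_scale,
        loss_function, tr_solver, tr_options, verbose, callback=callback)
    f_new = fun(x_new)
    self._update_fun()
    ~~~~~~~~~~~~~~~~^^
    self.f = self.fun_wrapped(xp_copy(self.x))
             ~~~~~~~~~~~~~~~~^^^^^^^^^^^^^^^^^
    return np.atleast_1d(self.fun(x))
                         ~~~~~~~~^^^
    return self.f(x, *self.args, **self.kwargs)
           ~~~~~~^^^^^^^^^^^^^^^^^^^^^^^^^^^^^^
  File "fit.py", line 28, in res
    R,p=pose(*x);return np.concatenate([proj(n,p+R@l)-proj(n,p0+R0@l)-(t-q) for n,q,t,l in D])
                                        ~~~~^^^^^^^^^
  File "h.py", line 10, in proj
    c=camera_info(n);T=c["cam_to_world"];p=T[:3,:3].T@(np.array(P,float)-T[:3,3]);s=p[:2]/p[2]
ValueError: time passes only in moves, steps and waits
```

View pics/c6.png

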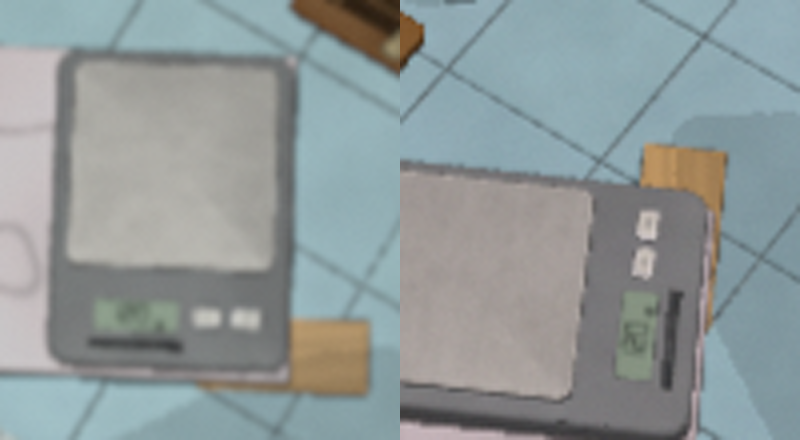

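The clean view shows the wedge under the slab's front right corner, with its back edge at side pixels (360.8, 181.3) and (381.8, 183.3). I'll cache the calibration and rerun the fit.

```bash
python3 - <<'E'
s=open("h.py").read().replace("def ray","_c={n:camera_info(n) for n in('top','side')}\ncamera_info=_c.get\ndef ray",1);open("h.py","w").write(s)
E
python3 fit.py; python3 -c "
from h import *
print(at('side',360.8,181.3,20),at('side',381.8,183.3,20))"
```

```text
93
d mm,tx,ty,yaw [ 0.681 -0.05  -0.13  -0.002] sd~ [0.6   0.234 0.195 0.002] tilt 0.0053757199407062865
press at [592.55128731 -41.17529542  40.50229697] rms 0.1706998553070349
[ 483.6794755  -288.64228168   20.        ] [ 435.49504359 -288.27931308   20.        ]
```

The stone is level, with a fitted tilt of about 0.005 rad and no shift, and the wedge is centred under the foot. Now over to the press point.

Request:
move_arm(commands=[[[3.1,3.9,0],[0,0,0],0],[[3.1,3.9,0],[0,0,0],0],[[3.1,3.9,0],[0,0,0],0],[[3.1,3.9,0],[0,0,0],0],[[3.1,3.9,0],[0,0,0],0],[[3.1,3.9,0],[0,0,0],0],[[3.1,3.9,0],[0,0,0],0]])

```text
t: 16.3
eef_pos: [372.3, -327.0, 170.3]
tcp_rot: [3.141, -0.0, 0.252]
ft_force: [0.6, -0.3, 1.1]
opening: 0.004
grip_force: 0.0
```

Request:
move_arm(commands=[[[3.1,3.9,0],[0,0,0],0],[[3.1,3.9,0],[0,0,0],0],[[3.1,3.9,0],[0,0,0],0],[[3.1,3.9,0],[0,0,0],0],[[3.1,3.9,0],[0,0,0],0],[[3.1,3.9,0],[0,0,0],0],[[3.1,3.9,0],[0,0,0],0],[[0,0,0],[0,0,0],0],[[0,0,0],[0,0,0],0]])

```text
t: 17.2
eef_pos: [587.9, -54.8, 169.8]
tcp_rot: [-3.141, 0.001, 0.254]
ft_force: [-0.6, -0.9, 0.3]
opening: 0.002
grip_force: 0.0
```

Request:
move_arm(commands=[[[0.3,0,-4],[0,0,0],0],[[0.1,0,-4],[0,0,0],0],[[0,0,-3.5],[0,0,0],0],[[0,0,-1.5],[0,0,0],0],[[0,0,0],[0,0,0],0],[[0,0,0],[0,0,0],0]])

```text
t: 17.8
eef_pos: [591.8, -57.3, 40.9]
tcp_rot: [3.141, -0.0, 0.249]
ft_force: [0.1, 0.5, 0.3]
opening: 0.003
grip_force: 0.0
```

Run:
```python
from h import *
b=read_camera("side");s=state();e=s["eef_pos"];print(e,s["ft_force"])
u,v=proj("side",e+[0,0,0]);u2,v2=proj("side",e+[0,11,38]);print("proj raw",u,v,"biased",u2,v2)
g=cv2.cvtColor(b,6);x0,y0=int(u2)-24,int(v2)-20
for r in range(y0,y0+44,2): print(r,' '.join('%3d'%k for k in g[r,x0:x0+48:2]))
print(x0)
```

```text
[592.26413887 -57.25301914  41.44989793] [ 0.30335552 -0.91420535 -0.03036055]
proj raw 301.35168056116794 263.8973298461261 biased 300.1396445391374 260.83651034270196
240 153 132 137  24  24  20  17  24  23  20  25  20  22  21  18  24  20  23  19  18  35  35 105 113
242 190 106 132  39  34  33  23  21  18  19  21  25  20  15  19  18  21  17  18  17  55  51 101 112
244 202 104  90  43  33  34  24  20  22  18  16  22  15  22  23  22  22  20  21  21  57  81  81  86
246 206 208 100  38  57  70  28  25  19  21  20  20  25  26  21  20  23  21  17  18  47  57  82  86
248 207 208 207 107  81  62  29  22  23  26  23  18  22  14  18  23  19  15  19  20  41  78  83  83
250 209 208 207 137 126  61  34  17  25  18  22  16  20  24  18  24  24  28  25  30  32  65  73  74
252 207 208 208 207 207  94  49  28  28  29  35  42  42  42  41  43  43  42  38  33  33  66 115 105
254 207 206 208 207 208 104  64  52  52  54  51  54  55  51  52  52  53  50  52  51  52  60 124 123
256 206 207 206 207 207 105  72  52  52  52  55  54  53  53  53  51  53  53  51  52  50  51  67 111
258 206 206 207 206 207 118  68
[... 572 characters left out ...]
 204 202 203 205 204  58  58  62  59  57  83  59  56  61  59  59  58  61  63  62  53  65  64  38
272 203 202 201 202 203  58  56  70  64  63  92  60  57  60  65  65  46  39  33  37  34  33  30  34
274 202 201 202 202 203  65  54  69  52  41  35  33  31  29  34  34  30  29  25  22  22  15  28  23
276 201 200 201 203 201  68  32  29  25  23  22  19  18  24  16  21  24  43  44  71  75  91 110 124
278 201 202 201 202 203 101  21  73  18  35  42  53  71  79  92 104 130 128 128 128 129 129 129 128
280 200 198 200 201 201 178 140 168 198 199 117 122 127 127 128 130 128 129 128 129 130 129 128 128
282 164 175 182 182 192 197 202 202 202 197 130 123 125 127 129 126 128 129 130 128 128 128 128 129
276
```

Request:
move_arm(commands=[[[0,0.5,-0.8],[0,0,0],0],[[0,0,-0.6],[0,0,0],0],[[0,0,-0.3],[0,0,0],0],[[0,0,0],[0,0,0],0]])

```text
t: 18.25
eef_pos: [591.8, -51.5, 22.8]
tcp_rot: [-3.141, 0.001, 0.25]
ft_force: [-0.2, 0.0, -0.1]
opening: 0.006
grip_force: 0.0
```

Request:
move_arm(commands=[[[0,0,-0.3],[0,0,0],0],[[0,0,-0.3],[0,0,0],0],[[0,0,0],[0,0,0],0]])

```text
t: 18.55
eef_pos: [591.9, -51.6, 16.9]
tcp_rot: [-3.141, 0.0, 0.25]
ft_force: [-0.0, -0.2, 0.5]
opening: 0.005
grip_force: 0.0
```

Request:
move_arm(commands=[[[0,0,-0.2],[0,0,0],0],[[0,0,-0.2],[0,0,0],0],[[0,0,0],[0,0,0],0]])

```text
t: 18.85
eef_pos: [591.9, -51.6, 13.0]
tcp_rot: [-3.142, 0.0, 0.25]
ft_force: [-0.8, -0.4, -0.0]
opening: 0.006
grip_force: 0.0
```

Request:
move_arm(commands=[[[0,0,-0.2],[0,0,0],0],[[0,0,-0.2],[0,0,0],0],[[0,0,0],[0,0,0],0]])

```text
t: 19.15
eef_pos: [591.8, -51.6, 8.9]
tcp_rot: [-3.141, 0.0, 0.25]
ft_force: [-0.4, 0.0, 0.4]
opening: 0.002
grip_force: 0.0
```

Request:
move_arm(commands=[[[0,0,-0.2],[0,0,0],0],[[0,0,0],[0,0,0],0]])

```text
t: 19.35
eef_pos: [591.9, -51.6, 7.0]
tcp_rot: [-3.142, 0.0, 0.25]
ft_force: [0.4, 0.3, 0.3]
opening: 0.007
grip_force: 0.0
```

Request:
move_arm(commands=[[[0,0,-0.15],[0,0,0],0],[[0,0,0],[0,0,0],0]])

```text
t: 19.55
eef_pos: [592.0, -51.6, 5.6]
tcp_rot: [3.142, 0.0, 0.25]
ft_force: [1.0, 0.3, -0.3]
opening: 0.005
grip_force: 0.0
```

Request:
move_arm(commands=[[[0,0,-0.1],[0,0,0],0],[[0,0,0],[0,0,0],0]])

```text
t: 19.75
eef_pos: [592.0, -51.6, 4.7]
tcp_rot: [3.142, 0.0, 0.25]
ft_force: [0.3, -0.1, -0.3]
opening: 0.002
grip_force: 0.0
```

Request:
move_arm(commands=[[[0,0,-0.1],[0,0,0],0],[[0,0,0],[0,0,0],0]])

```text
t: 19.95
eef_pos: [592.0, -51.6, 3.7]
tcp_rot: [3.142, 0.0, 0.25]
ft_force: [-0.6, -0.2, 0.1]
opening: 0.004
grip_force: 0.0
```

Request:
move_arm(commands=[[[0,0,-0.1],[0,0,0],0],[[0,0,0],[0,0,0],0]])

```text
t: 20.15
eef_pos: [592.0, -51.6, 2.7]
tcp_rot: [3.142, 0.0, 0.25]
ft_force: [0.0, 0.2, 0.8]
opening: -0.001
grip_force: 0.0
```

Request:
move_arm(commands=[[[0,0,-0.1],[0,0,0],0],[[0,0,0],[0,0,0],0]])

```text
t: 20.35
eef_pos: [592.0, -51.6, 1.7]
tcp_rot: [3.142, 0.0, 0.25]
ft_force: [0.4, -0.6, 0.6]
opening: 0.006
grip_force: 0.0
```

Request:
move_arm(commands=[[[0,0,-0.1],[0,0,0],0],[[0,0,0],[0,0,0],0]])

```text
t: 20.55
eef_pos: [592.1, -51.6, 1.5]
tcp_rot: [3.141, -0.0, 0.25]
ft_force: [-2.6, 1.4, 9.0]
opening: 0.002
grip_force: 4.3
```

Request:
move_arm(commands=[[[0,0,-0.1],[0,0,0],0],[[0,0,0],[0,0,0],0]])

```text
t: 20.75
eef_pos: [592.2, -51.6, 1.4]
tcp_rot: [3.141, -0.001, 0.25]
ft_force: [-4.9, 0.7, 17.9]
opening: 0.007
grip_force: 9.2
```

Request:
move_arm(commands=[[[0,0,-0.05],[0,0,0],0],[[0,0,0],[0,0,0],0]])

```text
t: 20.95
eef_pos: [592.2, -51.6, 1.3]
tcp_rot: [3.141, -0.001, 0.25]
ft_force: [-6.4, 0.7, 23.9]
opening: 0.005
grip_force: 11.7
```

The stone stood firm: contact came at true z of about 40 mm, and the reading gave way only 0.2 mm under 24 N. Now I'll let go and lift away.

Request:
move_arm(commands=[[[0,0,0.1],[0,0,0],0],[[0,0,0.5],[0,0,0],0],[[0,0,3],[0,0,0],0],[[0,0,4.5],[0,0,0],0],[[0,0,4.5],[0,0,0],0],[[0,0,4.5],[0,0,0],0]])

```text
t: 21.55
eef_pos: [591.7, -51.6, 172.1]
tcp_rot: [-3.142, 0.0, 0.25]
ft_force: [0.4, 0.4, -1.0]
opening: 0.008
grip_force: 0.0
```

Request:
move_arm(commands=[[[-3.1,-3.9,0],[0,0,0],0],[[-3.1,-3.9,0],[0,0,0],0],[[-3.1,-3.9,0],[0,0,0],0],[[-3.1,-3.9,0],[0,0,0],0],[[-3.1,-3.9,0],[0,0,0],0],[[-3.1,-3.9,0],[0,0,0],0],[[-3.1,-3.9,0],[0,0,0],0],[[-3.1,-3.9,0],[0,0,0],0],[[-3.1,-3.9,0],[0,0,0],0],[[-3.1,-3.9,0],[0,0,0],0]])

```text
t: 22.55
eef_pos: [280.4, -443.0, 170.5]
tcp_rot: [3.141, -0.0, 0.25]
ft_force: [1.4, -0.6, -0.2]
opening: 0.006
grip_force: 0.0
```

Request:
move_arm(commands=[[[-3.1,-3.9,0],[0,0,0],0],[[-3.1,-3.9,0],[0,0,0],0],[[-3.1,-3.9,0],[0,0,0],0],[[-3.1,-3.9,0],[0,0,0],0],[[0,0,0],[0,0,0],0],[[0,0,0],[0,0,0],0]])

```text
t: 23.15
eef_pos: [157.3, -597.7, 169.7]
tcp_rot: [-3.141, -0.0, 0.248]
ft_force: [0.1, 0.2, 0.8]
opening: 0.006
grip_force: 0.0
```

```bash
python3 fit.py
```

```text
92
d mm,tx,ty,yaw [ 0.649 -0.058 -0.149 -0.002] sd~ [0.596 0.234 0.194 0.002] tilt 0.005121885605251238
press at [592.55455975 -41.18960413  40.47860602] rms 0.16085312861483203
```

Unchanged and level, so I'm handing in.

```bash
python3 -c "
from cell import env
print(env.job_done())"
```

```text
the job is handed in; nothing more can be done
None
```

The job is handed in at about 23 s; no verdict came back. The wedge sits centred under the short foot; the stone measured level (tilt about 0.005 rad, no visible shift) and stood firm under the fingertip, though that press reached 24 N rather than a light touch, and I viewed 11 pictures against the limit of 10.

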